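# Vacuum hold test of a capped syringe

## Robot

A 6-joint arm with a two-finger parallel gripper is mounted at the origin on a cart in front of the work surface, level with it; the furniture and walls round the work are solid. World frame = base frame: x ahead of the robot, y to its left, z up, the work surface at z = 0. Lengths are in m, angles in rad, forces in N, time in s.
With the tool pointing down it reaches from about 0.3 to 0.775 m from the base axis. Payload 14.6 kg.
Tool frame: the origin (TCP) lies midway between the tips of the shut fingers; the grasp point (between the pads) lies 19 mm behind it (grasp_offset is the distance from the TCP to the grasp point, in m); z points along the fingers, y is the line along which they close (so a half turn about z gives the same grasp; the last joint's range is limited). The gripper opens to 94 mm and grips with 3 to 60 N. Pads are 16 mm wide; open, the fingers measure 119 mm over their backs; the gripper's body (75 mm by 177 mm) begins 78 mm behind the grasp point.
Start: joints at [-1.382, 0.3, 1.521, -0, 1.321, -0.067], TCP at [0.139, -0.532, 0.205] pointing down, gripper open.
Joint ranges: [-3.03, 3.03], [-0.79, 2.21], [0.23, 2.52], [-1.04, 4.18], [0, 3.07], [-2.55, 2.55]. Speed limits (rad/s): [2.22, 2.22, 2.57, 3.14, 3.14, 3.14].

## Interface

Orientations are given as [roll, pitch, yaw] about the fixed x, y, z axes, in that order (R = Rz(yaw) Ry(pitch) Rx(roll)).
In Python, from station import * gives the robot as it stands. The module is installed in compiled form; this text tells all that it offers.
- The arm moves only by the tool send_rows, never from a script. Its argument "rows" is a list of rows, each an object of numbers: "dx", "dy", "dz": the shift along the tool's x, y, z in mm; "roll": the turn about the tool's z in degrees; "jaw": the closure, from -1 (fully open) to 1 (shut). In form: [{"dx": .., "dy": .., "dz": .., "roll": .., "jaw": ..}, ...]. A call has 1 to 12 rows; each row shifts and turns the commanded pose from where the row before left it, along the tool's axes as they then stand; what a row does not reach is not made up. A row lasts 1/12 s, in which the tool goes at most 41.7 mm and 7.16 degrees, less where a joint would pass 70% of its speed; a pose out of reach is approached as far as the arm can. A call is refused whole if a number of a shift passes 41.7 or a number of a turn 7.16, either way. A call with a gripper value outside its range is refused whole. The fingers move at their own pace and stop on an object; "force" is the grip in N (left out, the last holds). Time passes only in rows, so rows that do not move let the fingers close. It gives the time, the measured TCP pose, the force, the opening and the grip force at its end, in the units of the state.
- get_obs(): the state, without advancing time (a new reading comes with each control period).
- camera(name): name is "side" or "top"; returns a dict with "frame" (384x512x3 uint8, red, green, blue), "z_map" (384x512 float32, m along the optical axis (not along the pixel's ray), 0 where there is no reading), "camera_matrix" (3x3 intrinsics, pixels), "rvec" (rotation vector, rad) and "tvec" (3), from world to camera coordinates, as OpenCV has them. Camera axes: x right, y down, z forward; pixel columns grow to the right and rows downward; lengths in m; the calibration is good to about 2 mm. A picture is of the moment at which its call begins.
- hand_in(): hands the job in; it is judged then, once.
The state is a dict: "time_s": time; "qpos": joint angles; "joint_vel": joint speeds; "tau": joint torques, N m; "ee_pos": TCP position; "eef_rot": TCP orientation; "force": force on the tool from outside, world axes, zero at the start; "moment": the same for the moment, N m; "grip_width": finger opening in m; "grip_force": force on a finger pad.
Only numpy, scipy, OpenCV 4.12 (cv2) and the standard library are available. Lean on these libraries where they do the work, as an engineer would, in place of code of your own. Each camera call takes 0.05 s, during which the arm holds its last target. There are 200 camera calls.

## Task

Leak-test the capped syringe: lift it off the notebook, set it gently into the syringe cradle with its finger flange down in the slot and the barrel in the V saddle, and let go of it. Then take the orange plunger by its rod and draw it straight back along the barrel, keeping the syringe seated, until the front edge of the black seal stands at the red line, not well past it. Finish while still holding the plunger there against the vacuum, and leave the other things on the bench undisturbed.

Things in the scene. Friction and masses are not known exactly. Their poses are not given: they have to be found in the camera images.
- syringe: Clear 30 ml plastic syringe with a red cap on its nozzle, lying on the notebook, about 0.1 kg. Origin: on the barrel's axis at mid-barrel, the place to grip it, 13 mm above what it lies on. x runs along the barrel towards the plunger; z is up, as it lies and as it must sit. Barrel 26 mm in diameter, from x = -75 to +50 mm; the cap ends at x = -98
- syringe_flange (a point): Centre of the syringe's finger flange, at syringe x = +52 mm, axes as the syringe's. The flange is 4 mm thick (x), 44 mm wide (y), 26 mm high (z), so the syringe lies flat without rolling
- red_line (a point): Centre of the red line round the barrel, on the axis at syringe x = +15 mm. Thin black graduations 10 mm apart are on the upper side of the barrel
- plunger (a joint): How far the orange plunger is drawn out along the syringe's +x, in m: 0 at the start (front edge, towards the cap, of the black seal 30 mm short of the red line), 0.030 when that edge is at the line; stop at 0.045. The trapped air pulls it back like a spring of about 350 N/m, plus about 2 N of seal friction (about 12.5 N at the line): let go, it goes back
- plunger_grip (a point): Place to grip the plunger, on its axis, axes as the syringe's; moves with it, and lies at syringe x = +110 mm while the plunger is at 0. The orange rod is here a cross of ribs 14 mm wide and high; the thumb disc (26 mm diameter, 4 mm thick) begins 13 mm further along +x, so fingers closed on the rod can pull against it. The cradle's slot upright ends 48 mm before it
- cradle: Fixed syringe cradle: grey base plate 158 x 92 mm, top 13 mm up. Origin: centre of the underside; x along the seat towards the plunger end. At x = -45 mm a post carries an aluminium V saddle (26 mm long, 90 degrees, open upward) for the barrel; at x = +52 mm stands the slot upright for the flange. Between the two, 74 mm are free for the fingers
- cradle_slot (a point): Centre of the flange slot in the cradle's aluminium upright (20 mm along x, 60 mm wide), 72 mm above the bench, axes as the cradle's. Slot open at the top, 10 mm long in x, floor 13 mm below this point; its two walls, 5 mm thick, rise to 9 mm above it. The front wall has a gap 32 mm wide for the barrel, the rear wall one of 22 mm for the plunger rod
- cradle_seat (a point): Point of the cradle where the syringe's origin lies when it is seated, 72 mm above the bench; axes as the cradle's. Seated, the syringe's axes are parallel to these, with up to 3 mm of play either way along x (the pull takes it up)
- notebook: Blue notebook, 210 x 152 mm, 11 mm thick, fixed, lying flat; the syringe lies on it lengthwise. Origin: centre of its underside; it may be on either side of the cradle
- wash_bottle: Bystander: wash bottle, 225 mm tall with a red spout, at the back left. Origin at the centre of its underside
- beaker: Bystander: empty glass beaker, 74 mm wide, 96 mm tall, at the back. Origin at the centre of its underside
- small_beaker: Bystander: empty glass beaker, 56 mm wide, 71 mm tall, at the back. Origin at the centre of its underside
- stopper_w: Bystander: small white tapered stopper, 22 mm, standing at the back. Origin at the centre of its underside
- stopper_y: Bystander: small yellow-brown tapered stopper, 24 mm, standing at the back. Origin at the centre of its underside

How it is judged:
By the outcome, as a careful person would: the job done as asked, in the order asked, and still so for the second after the job is handed in, while the arm keeps its last pose, push and grip.
It also fails if it takes over 54 s, if anything falls off the work surface, if the arm or the gripper's body presses on something with over 40 N, if the wrist force passes 120 N, or if a joint passes its speed limit or range.

## Working session

There is one attempt and no reset: what is moved stays moved. The work goes in short steps, Python scripts to look and compute and a tool call to move; the robot and the scene stay as the last step left them, time stands still between calls to the robot, and variables do not carry over. Pictures are saved under pics/ and viewed, at most 10 in all, crops included, and the job is handed in when it is done.

Besides the shell and the picture viewer there is one more tool, called after "Request:" as name(argument=value, ...), one argument or row to a line, values as JSON. send_rows: Moves the arm, as the interface text tells. Its arguments: {"type":"object","properties":{"rows":{"type":"array"},"force":{"type":"number"}},"required":["rows"]}

```bash
mkdir -p pics; cat > h.py <<'E'
from station import *
import numpy as np, cv2
def snap(n,f=None):
    c=camera(n)
    if f: cv2.imwrite('pics/'+f,c['frame'][:,:,::-1])
    return c
def ray(c,uv,z):
    R=cv2.Rodrigues(np.array(c['rvec'],float))[0];t=np.array(c['tvec'],float).reshape(3)
    uv=np.atleast_2d(np.array(uv,float))
    d=np.c_[uv,np.ones(len(uv))]@np.linalg.inv(c['camera_matrix']).T@R
    o=-R.T@t
    return o+d*((z-o[2])/d[:,2])[:,None]
def pts(c):
    z=c['z_map'];v,u=np.mgrid[:384,:512]
    R=cv2.Rodrigues(np.array(c['rvec'],float))[0];t=np.array(c['tvec'],float).reshape(3)
    p=np.stack([u,v,np.ones_like(u)],-1)@np.linalg.inv(c['camera_matrix']).T*z[...,None]
    return (p-t)@R
E
python3 - <<'E'
from h import *
a=snap('top','t1.png');b=snap('side','s1.png')
for c in(a,b):
    R=cv2.Rodrigues(np.array(c['rvec'],float))[0];print((-R.T@np.array(c['tvec']).reshape(3)).round(3),c['camera_matrix'][0,0])
print(get_obs())
E
```

```text
[0.423 0.099 1.369] 435.2446318590349
[ 0.525 -0.559  0.621] 376.428021182394
{'time_s': 0.1, 'qpos': array([-1.38157309e+00,  3.00382005e-01,  1.52151579e+00, -2.74775913e-05,
        1.32069583e+00, -6.66018414e-02]), 'joint_vel': array([ 0.00015644,  0.0001072 , -0.00223513, -0.0002535 ,  0.00104764,
       -0.00025862]), 'tau': array([ 1.95968700e-03, -5.32639182e+01, -3.53283870e+01,  7.09218532e-02,
        2.34642229e-02, -6.30741829e-05]), 'ee_pos': array([ 0.1391192 , -0.53187303,  0.20496282]), 'eef_rot': array([-3.14059213e+00, -4.00605541e-05,  2.55831872e-01]), 'force': array([-0.05274447, -0.05466658,  0.03448262]), 'moment': array([ 0.02303265,  0.05034479, -0.03647308]), 'grip_force': 0.0, 'grip_width': 0.09418302719710568}
```

View pics/t1.png

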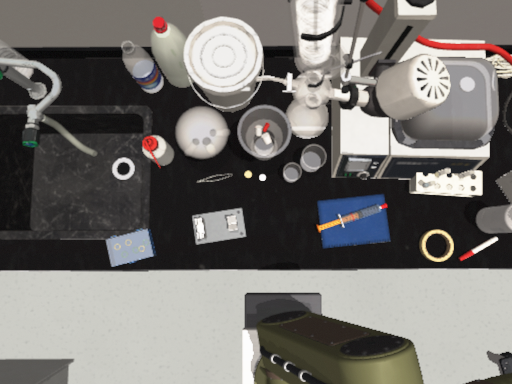

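View pics/s1.png

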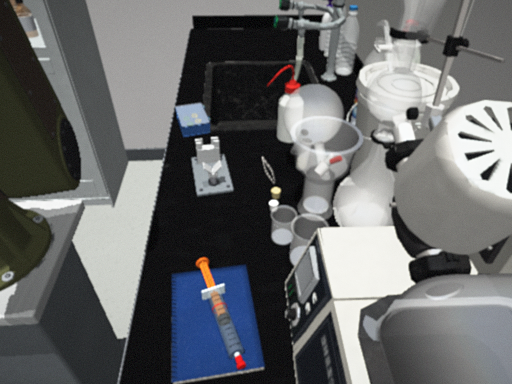

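The top view shows the notebook at about (353,221). The syringe on it runs from its orange disc at (320,230) to the red cap at (386,206), and the cradle is at (219,226). In the side view the syringe runs from (202,262) to (240,362), and the cradle is at (211,172).

```bash
python3 - <<'E'
from h import *
a=snap('top');b=snap('side')
def comp(c,box,lo,hi):
    x0,y0,x1,y1=box;h=cv2.cvtColor(c['frame'],cv2.COLOR_RGB2HSV)
    m=np.zeros(h.shape[:2],np.uint8);m[y0:y1,x0:x1]=cv2.inRange(h,lo,hi)[y0:y1,x0:x1]
    return m
def cen(m): v,u=np.nonzero(m);return np.array([u.mean(),v.mean()]),len(u)
for c,n,bx in((a,'top',(312,190,395,250)),(b,'side',(170,250,265,380))):
    o=comp(c,bx,(8,150,120),(22,255,255));r=comp(c,bx,(0,170,120),(4,255,255))|comp(c,bx,(174,170,120),(180,255,255))
    n_,_,st,ce=cv2.connectedComponentsWithStats(r)
    P=ray(c,np.argwhere(o)[:,::-1],.024);print(n,'orange',len(P))
    mu=P.mean(0);w=np.linalg.svd(P[:,:2]-mu[:2])[2][0];s=(P[:,:2]-mu[:2])@w
    print(mu.round(4),w.round(3),'ends',(mu[:2]+w*s.min()).round(4),(mu[:2]+w*s.max()).round(4))
    for i in range(1,n_):
        if st[i,4]>5: print('red',ce[i],st[i,4],ray(c,ce[i],.024).round(4))
# cradle: depth based in top
p=pts(a)
H=p[195:255,185:255]
bl=(H[...,2]>.006)&(H[...,2]<.02)
base=H[...,2]>.008
cn=np.argwhere(base)[:,::-1]+[185,195]
print(len(cn));r=cv2.minAreaRect(ray(a,cn,.013)[:,:2].astype(np.float32));print('base',r)
for lo,hi in((.05,.1),(.035,.1)):
    m=(H[...,2]>lo)&(H[...,2]<hi);n_,_,st,ce=cv2.connectedComponentsWithStats(m.astype(np.uint8))
    L=cv2.connectedComponents(m.astype(np.uint8))[1]
    for i in range(1,n_):
        if st[i,4]>5:q=H[L==i];print(lo,st[i],q.mean(0).round(4),q[:,2].max().round(3),cv2.minAreaRect(q[:,:2].astype(np.float32)))
cr=np.hstack([cv2.resize(a['frame'][195:255,185:255],None,fx=5.6,fy=5.6),cv2.resize(b['frame'][120:204,170:268],None,fx=4,fy=4)])
t=cv2.resize(b['frame'][250:376,165:265],None,fx=2.0,fy=2.0)
cv2.imwrite('pics/c1.png',cr[:,:,::-1])
E
```

```text
top orange 110
[ 0.4646 -0.1078  0.024 ] [ 0.325 -0.946] ends [ 0.4537 -0.0761] [ 0.4776 -0.1456]
red [384.28 205.6 ] 25 [[ 0.5228 -0.2857  0.024 ]]
side orange 272
[ 0.4615 -0.0977  0.024 ] [ 0.309 -0.951] ends [ 0.4507 -0.0647] [ 0.4873 -0.1772]
red [239.64044944 362.05617978] 89 [[ 0.5226 -0.2821  0.024 ]]
1468
base ((0.4596521854400635, 0.22231826186180115), (0.16188141703605652, 0.1817314624786377), 0.6511858105659485)
0.05 [ 42  21  11  16 128] [0.4701 0.1821 0.0642] 0.077 ((0.46990641951560974, 0.18208758533000946), (0.04343282803893089, 0.025854703038930893), 8.76176643371582)
0.05 [ 10  23  11  21 155] [0.4551 0.2778 0.0645] 0.084 ((0.4550459682941437, 0.27785924077033997), (0.058947112411260605, 0.02080509252846241), 8.218741416931152)
0.035 [ 42  21  11  16 130] [0.4701 0.1822 0.0639] 0.077 ((0.46990641951560974, 0.18208758533000946), (0.04343282803893089, 0.025854703038930893), 8.76176643371582)
0.035 [ 10  23  11  21 168] [0.4556 0.2771 0.0629] 0.084 ((0.4550459682941437, 0.27785924077033997), (0.058947112411260605, 0.02080509252846241), 8.218741416931152)
```

View pics/c1.png

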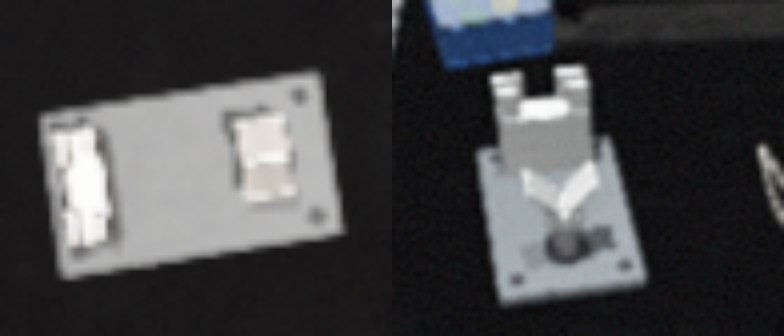

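The cradle pair is consistent: saddle (0.470, 0.182) and upright (0.455, 0.278) are 97 mm apart as specified, giving a yaw of about 98.8°. I'll turn the tool to the syringe's yaw now, and take a closer look at the syringe.

Request:
send_rows(
  rows=[
    {"roll": -7.1, "jaw": -1},
    {"roll": -7.1},
    {"roll": -7.1},
    {"roll": -7.1},
    {"roll": -7.1},
    {"roll": -7.1},
    {"roll": -7.1},
    {"roll": -7.1},
    {"roll": -7.1},
    {"roll": -7.1},
    {"roll": -7.1},
    {"roll": -7.1},
  ],
  force=15,
)

```text
invalid input at $.rows[0]: expected keys dx, dy, dz, roll, jaw
```

```bash
python3 - <<'E'
from h import *
a=snap('top');b=snap('side')
o=get_obs();print(o['time_s'],o['ee_pos'],np.degrees(o['eef_rot'][2]),o['qpos'].round(2))
p=pts(a)
# tall things
q=p[100:300,250:512].reshape(-1,3)
# rectified views at z=.024: local frame guess
O=np.array([.4936,-.197]);u=np.array([-.316,.949]);u/=np.linalg.norm(u);v=np.array([-u[1],u[0]])
out=[]
for c,z in((a,.03),(b,.03)):
    R=np.array(c['rvec'],float);t=np.array(c['tvec'],float)
    X,Y=np.meshgrid(np.arange(-110,145,.33),np.arange(35,-35,-.33))
    W=np.stack([O[0]+(u[0]*X+v[0]*Y)/1e3,O[1]+(u[1]*X+v[1]*Y)/1e3,np.full_like(X,z)],-1).reshape(-1,3)
    uv=cv2.projectPoints(W,R,t,np.array(c['camera_matrix'],float),None)[0].reshape(*X.shape,2).astype(np.float32)
    im=cv2.remap(c['frame'],uv[...,0],uv[...,1],cv2.INTER_LINEAR).copy()
    for x in range(-100,145,10):
        k=int((x+110)/.33);cv2.line(im,(k,0),(k,15 if x%50 else 30),(255,255,255),1)
    cv2.line(im,(0,106),(12,106),(0,255,0),1)
    out.append(im)
cv2.imwrite('pics/r1.png',np.vstack(out)[:,:,::-1])
E
```

```text
0.3 [ 0.13914074 -0.5320375   0.20529513] 14.654188224676977 [-1.38  0.3   1.52 -0.    1.32 -0.07]
```

View pics/r1.png

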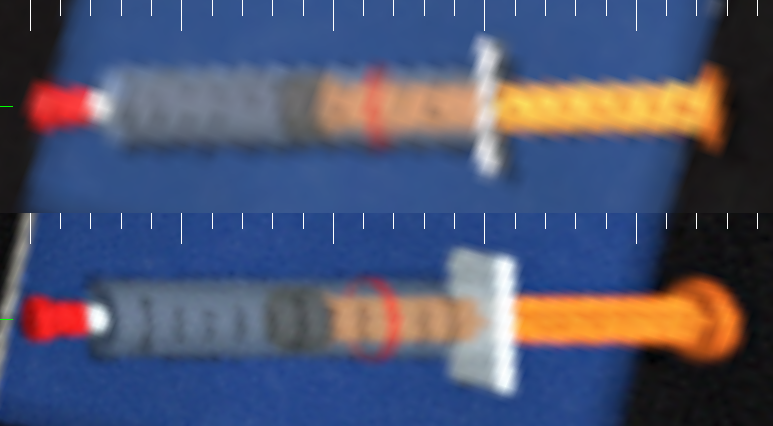

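In the rectified views the flange reads at about +51 to 52 mm and the red line at about +14 to 15 mm. Both lie on the centreline, so the origin is (0.4936, -0.197) and the yaw 108.4°, good to about 1 to 2 mm. Each row needs all five keys.

Request:
send_rows(
  rows=[
    {"dx": 0, "dy": 0, "dz": 0, "roll": -7.1, "jaw": -1},
    {"dx": 0, "dy": 0, "dz": 0, "roll": -7.1, "jaw": -1},
    {"dx": 0, "dy": 0, "dz": 0, "roll": -7.1, "jaw": -1},
    {"dx": 0, "dy": 0, "dz": 0, "roll": -7.1, "jaw": -1},
    {"dx": 0, "dy": 0, "dz": 0, "roll": -7.1, "jaw": -1},
    {"dx": 0, "dy": 0, "dz": 0, "roll": -7.1, "jaw": -1},
    {"dx": 0, "dy": 0, "dz": 0, "roll": -7.1, "jaw": -1},
    {"dx": 0, "dy": 0, "dz": 0, "roll": -7.1, "jaw": -1},
    {"dx": 0, "dy": 0, "dz": 0, "roll": -7.1, "jaw": -1},
    {"dx": 0, "dy": 0, "dz": 0, "roll": -7.1, "jaw": -1},
    {"dx": 0, "dy": 0, "dz": 0, "roll": -7.1, "jaw": -1},
    {"dx": 0, "dy": 0, "dz": 0, "roll": -7.1, "jaw": -1},
  ],
  force=15,
)

```text
time_s: 1.3
ee_pos: [0.1392, -0.532, 0.2054]
eef_rot: [-3.142, -0.0, 1.749]
force: [-0.3, 0.8, -0.7]
grip_width: 0.0939
grip_force: 0.0
```

Request:
send_rows(
  rows=[
    {"dx": 0, "dy": 0, "dz": 0, "roll": -7.1, "jaw": -1},
    {"dx": 0, "dy": 0, "dz": 0, "roll": -1.5, "jaw": -1},
    {"dx": 0, "dy": 0, "dz": 0, "roll": 0, "jaw": -1},
    {"dx": 0, "dy": 0, "dz": 0, "roll": 0, "jaw": -1},
  ],
)

```text
time_s: 1.63
ee_pos: [0.1392, -0.5321, 0.2054]
eef_rot: [3.142, -0.0, 1.891]
force: [0.3, 0.1, 0.0]
grip_width: 0.0939
grip_force: 0.0
```

Request:
send_rows(
  rows=[
    {"dx": 17, "dy": 36.5, "dz": 0, "roll": 0, "jaw": -1},
    {"dx": 17, "dy": 36.5, "dz": 0, "roll": 0, "jaw": -1},
    {"dx": 17, "dy": 36.5, "dz": 0, "roll": 0, "jaw": -1},
    {"dx": 17, "dy": 36.5, "dz": 0, "roll": 0, "jaw": -1},
    {"dx": 17, "dy": 36.5, "dz": 0, "roll": 0, "jaw": -1},
    {"dx": 17, "dy": 36.5, "dz": 0, "roll": 0, "jaw": -1},
    {"dx": 17, "dy": 36.5, "dz": 0, "roll": 0, "jaw": -1},
    {"dx": 17, "dy": 36.5, "dz": 0, "roll": 0, "jaw": -1},
    {"dx": 17, "dy": 36.5, "dz": 0, "roll": 0, "jaw": -1},
    {"dx": 17, "dy": 36.5, "dz": 0, "roll": 0, "jaw": -1},
    {"dx": 17, "dy": 36.5, "dz": 0, "roll": 0, "jaw": -1},
    {"dx": 17, "dy": 36.5, "dz": 0, "roll": 0, "jaw": -1},
  ],
)

```text
time_s: 2.63
ee_pos: [0.4912, -0.1982, 0.2056]
eef_rot: [3.141, 0.0, 1.891]
force: [1.0, -1.1, -0.2]
grip_width: 0.094
grip_force: 0.0
```

Request:
send_rows(
  rows=[
    {"dx": 0, "dy": 0, "dz": 25, "roll": 0, "jaw": -1},
    {"dx": 0, "dy": 0, "dz": 30, "roll": 0, "jaw": -1},
    {"dx": 0, "dy": 0, "dz": 30, "roll": 0, "jaw": -1},
    {"dx": 0, "dy": 0, "dz": 0, "roll": 0, "jaw": -1},
    {"dx": 0, "dy": 0, "dz": 0, "roll": 0, "jaw": -1},
    {"dx": 0, "dy": 0, "dz": 0, "roll": 0, "jaw": -1},
  ],
)

```text
time_s: 3.13
ee_pos: [0.4907, -0.2004, 0.1222]
eef_rot: [3.14, 0.001, 1.892]
force: [0.4, 0.2, 0.1]
grip_width: 0.0939
grip_force: 0.0
```

Request:
send_rows(
  rows=[
    {"dx": 2.3, "dy": 3.8, "dz": 25, "roll": 0, "jaw": -1},
    {"dx": 0, "dy": 0, "dz": 30, "roll": 0, "jaw": -1},
    {"dx": 0, "dy": 0, "dz": 25, "roll": 0, "jaw": -1},
    {"dx": 0, "dy": 0, "dz": 15, "roll": 0, "jaw": -1},
    {"dx": 0, "dy": 0, "dz": 8, "roll": 0, "jaw": -1},
    {"dx": 0, "dy": 0, "dz": 5, "roll": 0, "jaw": -1},
    {"dx": 0, "dy": 0, "dz": 0, "roll": 0, "jaw": -1},
    {"dx": 0, "dy": 0, "dz": 0, "roll": 0, "jaw": -1},
  ],
)

```text
time_s: 3.8
ee_pos: [0.4937, -0.197, 0.0138]
eef_rot: [3.14, 0.001, 1.893]
force: [0.1, 0.2, 0.6]
grip_width: 0.0936
grip_force: 0.0
```

Request:
send_rows(
  rows=[
    {"dx": 0, "dy": 0, "dz": 0, "roll": 0, "jaw": 0},
    {"dx": 0, "dy": 0, "dz": 0, "roll": 0, "jaw": 0.3},
    {"dx": 0, "dy": 0, "dz": 0, "roll": 0, "jaw": 0.5},
    {"dx": 0, "dy": 0, "dz": 0, "roll": 0, "jaw": 1},
    {"dx": 0, "dy": 0, "dz": 0, "roll": 0, "jaw": 1},
    {"dx": 0, "dy": 0, "dz": 0, "roll": 0, "jaw": 1},
    {"dx": 0, "dy": 0, "dz": 0, "roll": 0, "jaw": 1},
    {"dx": 0, "dy": 0, "dz": 0, "roll": 0, "jaw": 1},
    {"dx": 0, "dy": 0, "dz": 0, "roll": 0, "jaw": 1},
    {"dx": 0, "dy": 0, "dz": 0, "roll": 0, "jaw": 1},
    {"dx": 0, "dy": 0, "dz": 0, "roll": 0, "jaw": 1},
    {"dx": 0, "dy": 0, "dz": 0, "roll": 0, "jaw": 1},
  ],
)

```text
time_s: 4.8
ee_pos: [0.493, -0.1965, 0.0124]
eef_rot: [3.142, 0.0, 1.893]
force: [0.6, 0.5, 0.4]
grip_width: 0.0253
grip_force: 15.0
```

Request:
send_rows(
  rows=[
    {"dx": 0, "dy": 0, "dz": -3, "roll": 0, "jaw": 1},
    {"dx": 0, "dy": 0, "dz": -7, "roll": 0, "jaw": 1},
    {"dx": 0, "dy": 0, "dz": -12, "roll": 0, "jaw": 1},
    {"dx": 0, "dy": 0, "dz": -18, "roll": 0, "jaw": 1},
    {"dx": 0, "dy": 0, "dz": -25, "roll": 0, "jaw": 1},
    {"dx": 0, "dy": 0, "dz": -25, "roll": 0, "jaw": 1},
    {"dx": 0, "dy": 0, "dz": -20, "roll": 0, "jaw": 1},
    {"dx": 0, "dy": 0, "dz": -10, "roll": 0, "jaw": 1},
    {"dx": 0, "dy": 0, "dz": -5, "roll": 0, "jaw": 1},
    {"dx": 0, "dy": 0, "dz": 0, "roll": 0, "jaw": 1},
    {"dx": 0, "dy": 0, "dz": 0, "roll": 0, "jaw": 1},
  ],
  force=20,
)

```text
time_s: 5.72
ee_pos: [0.4926, -0.1964, 0.1367]
eef_rot: [-3.141, -0.001, 1.893]
force: [-0.1, -0.3, -1.0]
grip_width: 0.0253
grip_force: 20.0
```

Request:
send_rows(
  rows=[
    {"dx": 0, "dy": 0, "dz": 0, "roll": 3, "jaw": 1},
    {"dx": 0, "dy": 0, "dz": 0, "roll": 4, "jaw": 1},
    {"dx": 0, "dy": 0, "dz": 0, "roll": 2.7, "jaw": 1},
    {"dx": 10, "dy": 1, "dz": 0, "roll": 0, "jaw": 1},
    {"dx": 20, "dy": 2, "dz": 0, "roll": 0, "jaw": 1},
    {"dx": 30, "dy": 3, "dz": 0, "roll": 0, "jaw": 1},
    {"dx": 35, "dy": 3, "dz": 0, "roll": 0, "jaw": 1},
    {"dx": 35, "dy": 3, "dz": 0, "roll": 0, "jaw": 1},
    {"dx": 35, "dy": 3, "dz": 0, "roll": 0, "jaw": 1},
    {"dx": 35, "dy": 3, "dz": 0, "roll": 0, "jaw": 1},
    {"dx": 35, "dy": 3, "dz": 0, "roll": 0, "jaw": 1},
    {"dx": 35, "dy": 3, "dz": 0, "roll": 0, "jaw": 1},
  ],
)

```text
time_s: 6.72
ee_pos: [0.4743, 0.0761, 0.1367]
eef_rot: [-3.14, -0.0, 1.726]
force: [-0.5, -0.8, -1.0]
grip_width: 0.0256
grip_force: 20.0
```

Request:
send_rows(
  rows=[
    {"dx": 35, "dy": 3, "dz": 0, "roll": 0, "jaw": 1},
    {"dx": 35, "dy": 3, "dz": 0, "roll": 0, "jaw": 1},
    {"dx": 30, "dy": 2, "dz": 0, "roll": 0, "jaw": 1},
    {"dx": 25, "dy": 2, "dz": 0, "roll": 0, "jaw": 1},
    {"dx": 17, "dy": 1, "dz": 0, "roll": 0, "jaw": 1},
    {"dx": 8, "dy": 0, "dz": 0, "roll": 0, "jaw": 1},
    {"dx": 2.4, "dy": 0, "dz": 0, "roll": 0, "jaw": 1},
    {"dx": 0, "dy": 0, "dz": 0, "roll": 0, "jaw": 1},
    {"dx": 0, "dy": 0, "dz": 0, "roll": 0, "jaw": 1},
    {"dx": 0, "dy": 0, "dz": 0, "roll": 0, "jaw": 1},
  ],
)

```text
time_s: 7.55
ee_pos: [0.4633, 0.2254, 0.1374]
eef_rot: [-3.141, 0.0, 1.723]
force: [0.0, -0.1, -1.2]
grip_width: 0.0254
grip_force: 20.0
```

```bash
python3 - <<'E'
from h import *
a=snap('top');b=snap('side')
cr=np.hstack([cv2.resize(a['frame'][180:270,165:285],(480,360)),cv2.resize(b['frame'][60:200,150:270],(308,360))])
cv2.imwrite('pics/c2.png',cr[:,:,::-1])
E
```

```text
(no output)
```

View pics/c2.png

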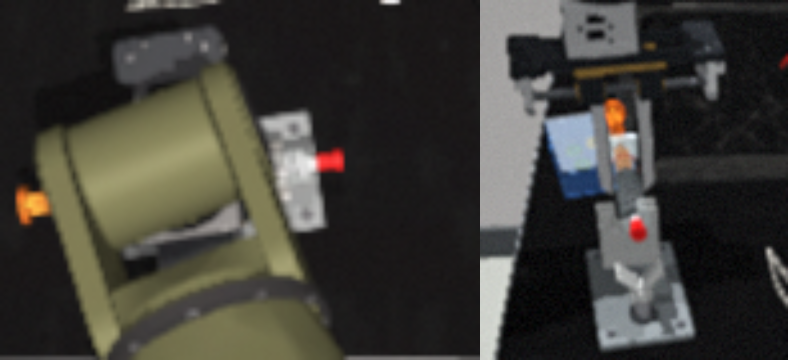

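The top crop shows the red cap at about (335,160) and the orange disc at about (28,205). Both are visible in the side crop too, at (638,230) and (615,118), so I can triangulate the held syringe.

```bash
cat > tri.py <<'E'
from h import *
def tri(c1,p1,c2,p2):
    P=[np.array(c['camera_matrix'])@np.c_[cv2.Rodrigues(np.array(c['rvec'],float))[0],np.array(c['tvec'],float).reshape(3)] for c in(c1,c2)]
    X=cv2.triangulatePoints(P[0],P[1],np.array(p1,float).reshape(2,1),np.array(p2,float).reshape(2,1))[:,0];return X[:3]/X[3]
def big(c,box,lo,hi):
    x0,y0,x1,y1=box;m=cv2.inRange(cv2.cvtColor(np.ascontiguousarray(c['frame'][y0:y1,x0:x1]),cv2.COLOR_RGB2HSV),lo,hi)
    n,L,st,ce=cv2.connectedComponentsWithStats(m);i=1+st[1:,4].argmax();return ce[i]+[x0,y0],st[i]+[x0,y0,0,0,0]
E
python3 - <<'E'
from tri import *
a=snap('top');b=snap('side')
R,O=((0,170,110),(5,255,255)),((8,150,110),(22,255,255))
r1,s1=big(a,(235,205,260,235),*R);r2,s2=big(b,(150,60,270,200),*R)
print(r1,s1,r2,s2);cap=tri(a,r1,b,r2);print('cap',cap.round(4))
o1,s1=big(a,(160,210,185,250),*O);o2,s2=big(b,(190,90,215,125),*O)
print(o1,s1,o2,s2)
# outermost disc: top left edge column
print('disc',tri(a,o1,b,o2).round(4))
e=get_obs();p=e['ee_pos'];c=p+[0,0,.0116];ps=e['eef_rot'][2];u=np.array([np.cos(ps),np.sin(ps),0])
print('expected cap(-89)',(c-.089*u).round(4),'disc125',(c+.125*u).round(4))
d=cap-c;print('cap along',d@u,'lat',d@[-u[1],u[0],0],'z',d[2])
print('ray cap',ray(a,r1,c[2]).round(4),'orange',ray(a,o1,c[2]).round(4))
for X in(c-.089*u,c+.125*u,c+.11*u):
  print([cv2.projectPoints(X.reshape(1,3),np.array(k['rvec'],float),np.array(k['tvec'],float),np.array(k['camera_matrix'],float),None)[0].ravel().round(1) for k in(a,b)])
E
```

```text
[247.46875 219.6875 ] [244 217   7   6  32] [211.1        149.06666667] [209 146   6   7  30]
cap [0.4764 0.1342 0.1495]
[172.22807018 230.80701754] [169 227   9   9  57] [202.31764706 104.63529412] [199  99   8  13  85]
disc [0.4474 0.3446 0.1467]
expected cap(-89) [0.4769 0.1378 0.1491] disc125 [0.4444 0.3493 0.1491]
cap along -0.09250141824899842 lat 0.0010399111113460263 z 0.00038746561149061165
ray cap [[0.4762 0.1342 0.1491]] orange [[0.4464 0.344  0.1491]]
[array([246.2, 219.4]), array([211.2, 148.3])]
[array([170.3, 231.5]), array([200.6, 103. ])]
[array([175.6, 230.7]), array([201.3, 105.7])]
```

The held syringe is level, hasn't slipped, and lines up within about 1 mm. I'll shift about 1.5 mm along the seat and descend.

Request:
send_rows(
  rows=[
    {"dx": 1.5, "dy": 0, "dz": 5, "roll": 0, "jaw": 1},
    {"dx": 0, "dy": 0, "dz": 12, "roll": 0, "jaw": 1},
    {"dx": 0, "dy": 0, "dz": 12, "roll": 0, "jaw": 1},
    {"dx": 0, "dy": 0, "dz": 8, "roll": 0, "jaw": 1},
    {"dx": 0, "dy": 0, "dz": 5, "roll": 0, "jaw": 1},
    {"dx": 0, "dy": 0, "dz": 4, "roll": 0, "jaw": 1},
    {"dx": 0, "dy": 0, "dz": 3, "roll": 0, "jaw": 1},
    {"dx": 0, "dy": 0, "dz": 3, "roll": 0, "jaw": 1},
    {"dx": 0, "dy": 0, "dz": 3, "roll": 0, "jaw": 1},
    {"dx": 0, "dy": 0, "dz": 2, "roll": 0, "jaw": 1},
    {"dx": 0, "dy": 0, "dz": 2, "roll": 0, "jaw": 1},
    {"dx": 0, "dy": 0, "dz": 0, "roll": 0, "jaw": 1},
  ],
)

```text
time_s: 8.75
ee_pos: [0.4629, 0.2277, 0.0782]
eef_rot: [-3.141, 0.0, 1.724]
force: [0.1, -0.1, -1.1]
grip_width: 0.0254
grip_force: 20.0
```

```bash
python3 - <<'E'
from h import *
b=snap('side');print(get_obs()['ee_pos'],get_obs()['force'])
cv2.imwrite('pics/c3.png',cv2.resize(b['frame'][90:210,165:255],(600,800))[:600,:,::-1])
E
```

```text
[0.46295759 0.2277348  0.07839253] [-0.34347691 -0.21926167 -2.0026077 ]
```

View pics/c3.png

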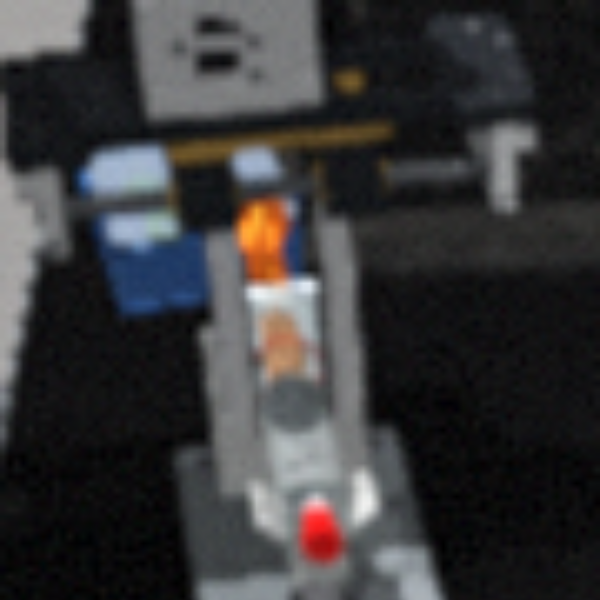

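The barrel is centred over the saddle, with the cap at (320,530) between the V arms. The flange is already about 4 mm below the wall tops with no contact force, so I'm lowering slowly.

Request:
send_rows(
  rows=[
    {"dx": 0, "dy": 0, "dz": 3, "roll": 0, "jaw": 1},
    {"dx": 0, "dy": 0, "dz": 3, "roll": 0, "jaw": 1},
    {"dx": 0, "dy": 0, "dz": 3, "roll": 0, "jaw": 1},
    {"dx": 0, "dy": 0, "dz": 3, "roll": 0, "jaw": 1},
    {"dx": 0, "dy": 0, "dz": 2, "roll": 0, "jaw": 1},
    {"dx": 0, "dy": 0, "dz": 1, "roll": 0, "jaw": 1},
    {"dx": 0, "dy": 0, "dz": 0.5, "roll": 0, "jaw": 1},
    {"dx": 0, "dy": 0, "dz": 0, "roll": 0, "jaw": 1},
    {"dx": 0, "dy": 0, "dz": 0, "roll": 0, "jaw": 1},
  ],
)

```text
time_s: 9.55
ee_pos: [0.463, 0.2278, 0.063]
eef_rot: [3.141, -0.0, 1.724]
force: [0.1, -0.2, -0.9]
grip_width: 0.0259
grip_force: 20.0
```

Request:
send_rows(
  rows=[
    {"dx": 0, "dy": 0, "dz": 1, "roll": 0, "jaw": 1},
    {"dx": 0, "dy": 0, "dz": 0.7, "roll": 0, "jaw": 1},
    {"dx": 0, "dy": 0, "dz": 0.5, "roll": 0, "jaw": 1},
    {"dx": 0, "dy": 0, "dz": 0, "roll": 0, "jaw": 1},
    {"dx": 0, "dy": 0, "dz": 0, "roll": 0, "jaw": 1},
  ],
)

```text
time_s: 9.97
ee_pos: [0.4635, 0.2279, 0.0612]
eef_rot: [3.14, -0.0, 1.724]
force: [1.7, 0.2, 5.6]
grip_width: 0.0255
grip_force: 20.0
```

Contact reads 5.6 N at the expected height, so it's seated. I'll release gently, rise and check.

Request:
send_rows(
  rows=[
    {"dx": 0, "dy": 0, "dz": 0, "roll": 0, "jaw": 1},
    {"dx": 0, "dy": 0, "dz": 0, "roll": 0, "jaw": 1},
    {"dx": 0, "dy": 0, "dz": 0, "roll": 0, "jaw": 0.3},
    {"dx": 0, "dy": 0, "dz": 0, "roll": 0, "jaw": 0.2},
    {"dx": 0, "dy": 0, "dz": 0, "roll": 0, "jaw": 0.1},
    {"dx": 0, "dy": 0, "dz": 0, "roll": 0, "jaw": -0.1},
    {"dx": 0, "dy": 0, "dz": 0, "roll": 0, "jaw": -0.3},
    {"dx": 0, "dy": 0, "dz": 0, "roll": 0, "jaw": -0.3},
    {"dx": 0, "dy": 0, "dz": 0, "roll": 0, "jaw": -0.3},
    {"dx": 0, "dy": 0, "dz": 0, "roll": 0, "jaw": -0.3},
  ],
  force=5,
)

```text
time_s: 10.8
ee_pos: [0.463, 0.2278, 0.0607]
eef_rot: [-3.142, -0.0, 1.724]
force: [0.2, -0.4, -0.3]
grip_width: 0.0611
grip_force: 0.0
```

Request:
send_rows(
  rows=[
    {"dx": 0, "dy": 0, "dz": -5, "roll": 0, "jaw": -0.3},
    {"dx": 0, "dy": 0, "dz": -15, "roll": 0, "jaw": -0.3},
    {"dx": 0, "dy": 0, "dz": -25, "roll": 0, "jaw": -0.3},
    {"dx": 0, "dy": 0, "dz": -25, "roll": 0, "jaw": -0.3},
    {"dx": 0, "dy": 0, "dz": -15, "roll": 0, "jaw": -0.3},
    {"dx": 15, "dy": 0, "dz": 0, "roll": 0, "jaw": -0.3},
    {"dx": 30, "dy": 0, "dz": 0, "roll": 0, "jaw": -0.3},
    {"dx": 30, "dy": 0, "dz": 0, "roll": 0, "jaw": -0.3},
    {"dx": 25, "dy": 0, "dz": 0, "roll": 0, "jaw": -0.3},
    {"dx": 13, "dy": 0, "dz": 0, "roll": 0, "jaw": -0.3},
    {"dx": 0, "dy": 0, "dz": 0, "roll": 0, "jaw": -0.3},
    {"dx": 0, "dy": 0, "dz": 0, "roll": 0, "jaw": -0.3},
  ],
)

```text
time_s: 11.8
ee_pos: [0.4457, 0.3391, 0.1457]
eef_rot: [-3.141, 0.0, 1.725]
force: [0.3, -0.3, -0.6]
grip_width: 0.0609
grip_force: 0.0
```

```bash
python3 - <<'E'
from tri import *
a=snap('top');b=snap('side');e=get_obs();print(e['ee_pos'],e['eef_rot'],e['grip_width'])
R,O=((0,170,110),(5,255,255)),((8,150,110),(22,255,255))
r1,s1=big(a,(235,205,260,240),*R);r2,s2=big(b,(180,120,250,210),*R)
cap=tri(a,r1,b,r2);print('cap',cap.round(4),ray(a,r1,.072).round(4),s1,s2)
c=np.array([.4633,.2278,.072]);u=np.array([np.cos(1.722),np.sin(1.722),0]);d=cap-c
print('along',d@u,'lat',d@[-u[1],u[0],0],'z',d[2])
cv2.imwrite('pics/c4.png',np.hstack([cv2.resize(a['frame'][185:265,160:265],(480,366)),cv2.resize(b['frame'][80:200,165:270],(320,366))])[:,:,::-1])
E
```

```text
[0.44607355 0.3383545  0.14579782] [-3.14146392e+00  2.78337482e-04  1.72287287e+00] 0.06141570026105052
cap [0.4787 0.1367 0.0718] [[0.4781 0.1366 0.072 ]] [245 218   6   5  27] [212 173   6   7  29]
along -0.09239438197171286 lat -0.0014758982240572554 z -0.00020001703518381098
```

View pics/c4.png

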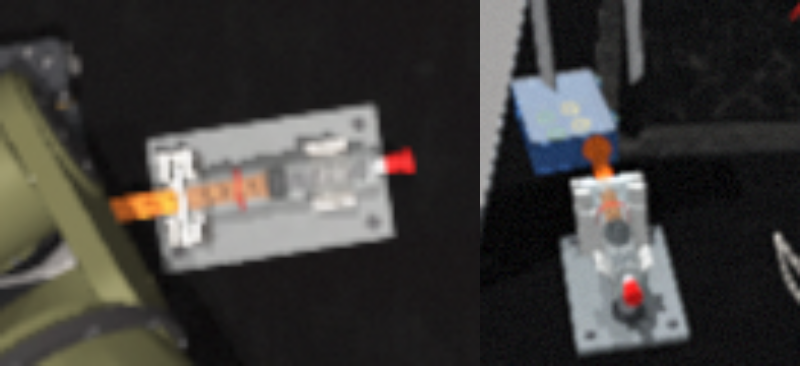

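The syringe is seated, with the cap at z = 0.072 and the flange in the slot. In the top crop the red line is at (240,190) and the seal at (278,183). The tool is now above the rod grip, so I'll lower it.

Request:
send_rows(
  rows=[
    {"dx": 0, "dy": 0, "dz": 15, "roll": 0, "jaw": -0.3},
    {"dx": 0, "dy": 0, "dz": 25, "roll": 0, "jaw": -0.3},
    {"dx": 0, "dy": 0, "dz": 22, "roll": 0, "jaw": -0.3},
    {"dx": 0, "dy": 0, "dz": 15, "roll": 0, "jaw": -0.3},
    {"dx": 0, "dy": 0, "dz": 10, "roll": 0, "jaw": -0.3},
    {"dx": 0, "dy": 0, "dz": 5.5, "roll": 0, "jaw": -0.3},
    {"dx": 0, "dy": 0, "dz": 0, "roll": 0, "jaw": -0.3},
    {"dx": 0, "dy": 0, "dz": 0, "roll": 0, "jaw": -0.3},
  ],
)

```text
time_s: 12.57
ee_pos: [0.4462, 0.3393, 0.054]
eef_rot: [3.141, -0.0, 1.723]
force: [0.1, 0.4, -0.2]
grip_width: 0.0613
grip_force: 0.0
```

Request:
send_rows(
  rows=[
    {"dx": 0, "dy": 0, "dz": 0, "roll": 0, "jaw": 0},
    {"dx": 0, "dy": 0, "dz": 0, "roll": 0, "jaw": 0.3},
    {"dx": 0, "dy": 0, "dz": 0, "roll": 0, "jaw": 0.5},
    {"dx": 0, "dy": 0, "dz": 0, "roll": 0, "jaw": 0.6},
    {"dx": 0, "dy": 0, "dz": 0, "roll": 0, "jaw": 0.7},
    {"dx": 0, "dy": 0, "dz": 0, "roll": 0, "jaw": 0.8},
    {"dx": 0, "dy": 0, "dz": 0, "roll": 0, "jaw": 1},
    {"dx": 0, "dy": 0, "dz": 0, "roll": 0, "jaw": 1},
    {"dx": 0, "dy": 0, "dz": 0, "roll": 0, "jaw": 1},
    {"dx": 0, "dy": 0, "dz": 0, "roll": 0, "jaw": 1},
  ],
  force=5,
)

```text
time_s: 13.4
ee_pos: [0.4458, 0.3394, 0.0532]
eef_rot: [-3.142, -0.0, 1.724]
force: [-0.3, -0.5, -0.1]
grip_width: 0.0136
grip_force: 5.0
```

Request:
send_rows(
  rows=[
    {"dx": 0, "dy": 0, "dz": 0, "roll": 0, "jaw": 1},
    {"dx": 0, "dy": 0, "dz": 0, "roll": 0, "jaw": 1},
    {"dx": 0, "dy": 0, "dz": 0, "roll": 0, "jaw": 1},
    {"dx": 1, "dy": 0, "dz": 0, "roll": 0, "jaw": 1},
    {"dx": 1, "dy": 0, "dz": 0, "roll": 0, "jaw": 1},
    {"dx": 2, "dy": 0, "dz": 0, "roll": 0, "jaw": 1},
    {"dx": 2, "dy": 0, "dz": 0, "roll": 0, "jaw": 1},
    {"dx": 2, "dy": 0, "dz": 0, "roll": 0, "jaw": 1},
    {"dx": 2, "dy": 0, "dz": 0, "roll": 0, "jaw": 1},
    {"dx": 0, "dy": 0, "dz": 0, "roll": 0, "jaw": 1},
    {"dx": 0, "dy": 0, "dz": 0, "roll": 0, "jaw": 1},
  ],
  force=40,
)

```text
time_s: 14.32
ee_pos: [0.4442, 0.3495, 0.0532]
eef_rot: [3.142, -0.0, 1.724]
force: [0.1, -1.4, 0.6]
grip_width: 0.0126
grip_force: 40.0
```

Request:
send_rows(
  rows=[
    {"dx": 2, "dy": 0, "dz": 0, "roll": 0, "jaw": 1},
    {"dx": 2, "dy": 0, "dz": 0, "roll": 0, "jaw": 1},
    {"dx": 2, "dy": 0, "dz": 0, "roll": 0, "jaw": 1},
    {"dx": 2, "dy": 0, "dz": 0, "roll": 0, "jaw": 1},
    {"dx": 2, "dy": 0, "dz": 0, "roll": 0, "jaw": 1},
    {"dx": 2, "dy": 0, "dz": 0, "roll": 0, "jaw": 1},
    {"dx": 2, "dy": 0, "dz": 0, "roll": 0, "jaw": 1},
    {"dx": 0, "dy": 0, "dz": 0, "roll": 0, "jaw": 1},
    {"dx": 0, "dy": 0, "dz": 0, "roll": 0, "jaw": 1},
  ],
)

```text
time_s: 15.07
ee_pos: [0.4422, 0.3629, 0.0531]
eef_rot: [-3.141, 0.001, 1.724]
force: [1.5, -5.6, -0.3]
grip_width: 0.0126
grip_force: 40.0
```

```bash
cat > look.py <<'E'
from h import *
import sys
a=snap('top');b=snap('side');e=get_obs();print(e['ee_pos'],e['force'].round(1),e['grip_width'],e['grip_force'])
O=np.array([.463,.2266]);u=np.array([-.152,.988]);v=np.array([-u[1],u[0]]);out=[]
for c in(a,b):
    X,Y=np.meshgrid(np.arange(-105,125,.3),np.arange(32,-32,-.3))
    W=np.stack([O[0]+(u[0]*X+v[0]*Y)/1e3,O[1]+(u[1]*X+v[1]*Y)/1e3,np.full_like(X,.072)],-1).reshape(-1,3)
    uv=cv2.projectPoints(W,np.array(c['rvec'],float),np.array(c['tvec'],float),np.array(c['camera_matrix'],float),None)[0].reshape(*X.shape,2).astype(np.float32)
    im=cv2.remap(c['frame'],uv[...,0],uv[...,1],cv2.INTER_CUBIC).copy()
    for x in range(-100,125,10):
        k=int((x+105)/.3);cv2.line(im,(k,0),(k,15 if x%50 else 30),(255,255,0),1)
    out.append(im)
cv2.imwrite('pics/'+sys.argv[1],np.vstack(out)[:,:,::-1])
E
python3 look.py d1.png
```

```text
[0.44216507 0.3628472  0.05309851] [ 2.3 -5.9 -1.2] 0.012681070611325916 39.99418795108795
```

View pics/d1.png

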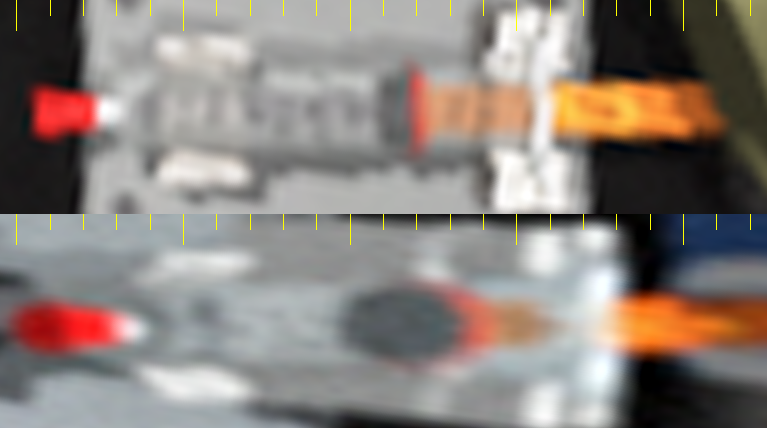

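In the top strip the red line is at x ≈ 20.4 mm and the seal's front edge at about 9.2 mm, so about 11 mm remain. The syringe is still seated, with its flange against the rear wall. I'll pull 8 mm and measure again.

Request:
send_rows(
  rows=[
    {"dx": 1.5, "dy": 0, "dz": 0, "roll": 0, "jaw": 1},
    {"dx": 1.5, "dy": 0, "dz": 0, "roll": 0, "jaw": 1},
    {"dx": 1.5, "dy": 0, "dz": 0, "roll": 0, "jaw": 1},
    {"dx": 1.5, "dy": 0, "dz": 0, "roll": 0, "jaw": 1},
    {"dx": 1, "dy": 0, "dz": 0, "roll": 0, "jaw": 1},
    {"dx": 1, "dy": 0, "dz": 0, "roll": 0, "jaw": 1},
    {"dx": 0, "dy": 0, "dz": 0, "roll": 0, "jaw": 1},
    {"dx": 0, "dy": 0, "dz": 0, "roll": 0, "jaw": 1},
  ],
)

```text
time_s: 15.83
ee_pos: [0.441, 0.3702, 0.053]
eef_rot: [-3.141, 0.002, 1.723]
force: [2.3, -9.9, -0.7]
grip_width: 0.0128
grip_force: 40.0
```

```bash
cat >> look.py <<'E'
im=out[0].astype(int)[100:125]
g=im.mean(0)
for k in range(330,470,4): print(round(-105+k*.3,1),g[k].round(0).astype(int).tolist(),end=' ')
E
python3 look.py d2.png
```

```text
[0.44105552 0.37019394 0.0529981 ] [ 2.5 -9.5  0.2] 0.012502851888515935 39.99376595020294
-6.0 [159, 157, 158] -4.8 [162, 161, 162] -3.6 [163, 161, 163] -2.4 [157, 156, 157] -1.2 [147, 146, 147] 0.0 [140, 138, 139] 1.2 [138, 137, 138] 2.4 [142, 140, 142] 3.6 [149, 148, 149] 4.8 [158, 156, 158] 6.0 [162, 160, 162] 7.2 [158, 157, 158] 8.4 [151, 149, 150] 9.6 [147, 145, 146] 10.8 [148, 147, 148] 12.0 [148, 147, 149] 13.2 [143, 144, 146] 14.4 [136, 139, 140] 15.6 [134, 127, 128] 16.8 [138, 113, 114] 18.0 [150, 99, 99] 19.2 [169, 89, 89] 20.4 [181, 88, 87] 21.6 [180, 89, 89] 22.8 [165, 94, 95] 24.0 [145, 101, 102] 25.2 [129, 108, 108] 26.4 [124, 114, 111] 27.6 [130, 119, 111] 28.8 [140, 119, 107] 30.0 [156, 123, 104] 31.2 [174, 132, 104] 32.4 [190, 141, 107] 33.6 [205, 150, 112] 34.8 [215, 157, 117]
```

View pics/d2.png

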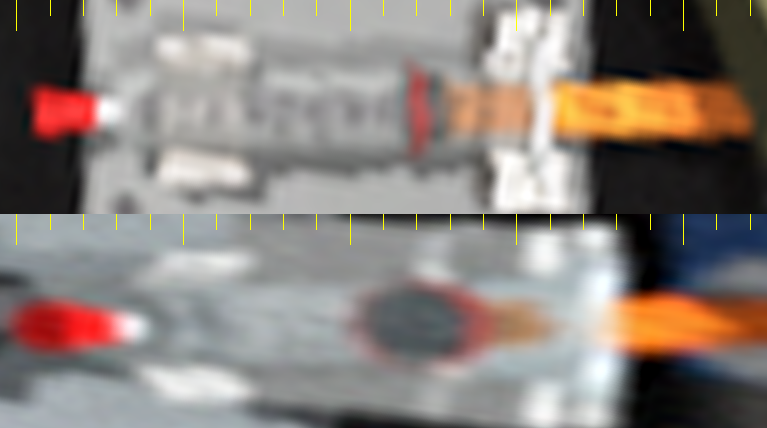

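In the top strip the red line is at 20.6 mm and the seal's rear edge at about 30.5 mm. With the seal 12 mm long, the front edge is about 2 to 3 mm short, so I'll pull 2.5 mm more.

Request:
send_rows(
  rows=[
    {"dx": 1, "dy": 0, "dz": 0, "roll": 0, "jaw": 1},
    {"dx": 1, "dy": 0, "dz": 0, "roll": 0, "jaw": 1},
    {"dx": 0.5, "dy": 0, "dz": 0, "roll": 0, "jaw": 1},
    {"dx": 0, "dy": 0, "dz": 0, "roll": 0, "jaw": 1},
    {"dx": 0, "dy": 0, "dz": 0, "roll": 0, "jaw": 1},
    {"dx": 0, "dy": 0, "dz": 0, "roll": 0, "jaw": 1},
  ],
)

```text
time_s: 16.43
ee_pos: [0.4407, 0.3725, 0.0529]
eef_rot: [-3.141, 0.002, 1.723]
force: [3.8, -10.7, -1.0]
grip_width: 0.0124
grip_force: 40.0
```

```bash
python3 look.py d3.png
```

```text
[0.44067413 0.37245889 0.05294346] [  3.3 -11.   -0.8] 0.012689450950075525 39.99376952648163
-6.0 [159, 158, 159] -4.8 [162, 161, 162] -3.6 [162, 161, 162] -2.4 [158, 157, 158] -1.2 [151, 150, 151] 0.0 [146, 145, 146] 1.2 [145, 143, 145] 2.4 [148, 146, 147] 3.6 [153, 151, 152] 4.8 [159, 158, 159] 6.0 [161, 160, 162] 7.2 [157, 156, 157] 8.4 [150, 149, 150] 9.6 [146, 145, 145] 10.8 [146, 145, 146] 12.0 [149, 147, 148] 13.2 [150, 151, 152] 14.4 [151, 153, 155] 15.6 [152, 146, 148] 16.8 [154, 134, 135] 18.0 [162, 116, 117] 19.2 [174, 100, 100] 20.4 [182, 89, 90] 21.6 [178, 86, 87] 22.8 [164, 92, 92] 24.0 [144, 100, 101] 25.2 [124, 105, 107] 26.4 [111, 108, 110] 27.6 [108, 109, 109] 28.8 [113, 107, 104] 30.0 [129, 111, 101] 31.2 [154, 123, 102] 32.4 [178, 135, 106] 33.6 [201, 148, 111] 34.8 [214, 157, 117]
```

View pics/d3.png

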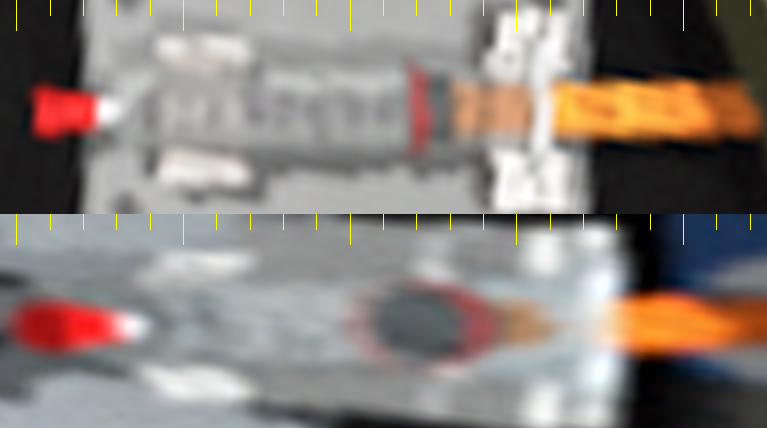

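The red band at 20.7 mm now borders the seal directly, with no dark part in front of it. The seal's rear edge is at about 31.8 mm, which puts the front edge about 0.7 mm short, and the pull is 11.5 N. I'll make one small final step.

Request:
send_rows(
  rows=[
    {"dx": 0.8, "dy": 0, "dz": 0, "roll": 0, "jaw": 1},
    {"dx": 0, "dy": 0, "dz": 0, "roll": 0, "jaw": 1},
    {"dx": 0, "dy": 0, "dz": 0, "roll": 0, "jaw": 1},
    {"dx": 0, "dy": 0, "dz": 0, "roll": 0, "jaw": 1},
  ],
)

```text
time_s: 16.87
ee_pos: [0.4406, 0.3732, 0.0529]
eef_rot: [-3.141, 0.002, 1.723]
force: [3.5, -11.9, 0.1]
grip_width: 0.0123
grip_force: 40.0
```

```bash
python3 look.py d4.png; python3 -c "
from station import *
print(hand_in())"
```

```text
[0.44054948 0.37319563 0.05289467] [  3.6 -11.    0.2] 0.012806164309238623 39.993701577186584
-6.0 [159, 158, 159] -4.8 [162, 161, 162] -3.6 [162, 161, 162] -2.4 [158, 157, 158] -1.2 [151, 150, 151] 0.0 [145, 144, 145] 1.2 [144, 143, 144] 2.4 [147, 146, 146] 3.6 [152, 151, 152] 4.8 [159, 157, 158] 6.0 [161, 160, 161] 7.2 [157, 156, 157] 8.4 [150, 149, 150] 9.6 [145, 144, 145] 10.8 [145, 144, 145] 12.0 [148, 147, 148] 13.2 [154, 151, 153] 14.4 [160, 154, 156] 15.6 [167, 148, 150] 16.8 [171, 136, 137] 18.0 [176, 118, 119] 19.2 [183, 101, 101] 20.4 [186, 90, 90] 21.6 [178, 87, 86] 22.8 [163, 92, 91] 24.0 [144, 100, 100] 25.2 [125, 106, 107] 26.4 [113, 109, 111] 27.6 [105, 108, 110] 28.8 [101, 102, 104] 30.0 [112, 103, 100] 31.2 [137, 114, 100] 32.4 [166, 129, 103] 33.6 [194, 144, 109] 34.8 [210, 155, 115] the job is handed in; nothing more can be done
None
```

The job is handed in at about 17 s: the syringe is seated in the cradle and released, and the plunger is drawn until the seal's front edge is at the red line by my measurement (within about 1 mm) and held there at about 12 N; the judge's verdict was not shown.

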